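Set the card reader's head over the test card and take the reading

ROBOT

A 6-joint arm with a two-finger parallel gripper is mounted at the origin on a cart in front of the work surface, level with it; the furniture and walls round the work are solid. World frame = base frame: x ahead of the robot, y to its left, z up, the work surface at z = 0. Lengths are in m, angles in degrees, forces in N, time in s.
With the tool pointing down it reaches from about 0.35 to 0.875 m from the base axis. Payload 4.2 kg.
Tool frame: the origin (TCP) lies midway between the tips of the shut fingers; the grasp point (between the pads) lies 19 mm behind it; z points along the fingers, y is the line along which they close (so a half turn about z gives the same grasp; the last joint's range is limited). The gripper opens to 87 mm and grips with 3 to 60 N. Pads are 19 mm wide; open, the fingers measure 117 mm over their backs; the gripper's body (75 mm by 190 mm) begins 51 mm behind the grasp point.
Start: joints at [-61.272, 22.042, 0.453, 0, -68.411, -14.817], TCP at [0.15, -0.607, 0.223] pointing down, gripper open.
Joint ranges: [-179.83, 179.83], [-69.29, 118.12], [-61.27, 80.66], [-181.25, 117.63], [-171.15, -9.14], [-177.46, 177.46]. Speed limits (degrees/s): [159.86, 159.86, 180, 180, 180, 180].

INTERFACE

Orientations are given as [roll, pitch, yaw] about the fixed x, y, z axes, in that order (R = Rz(yaw) Ry(pitch) Rx(roll)).
In Python, from workcell import env gives the robot as it stands. Calls block until the motion is done:
- env.goto(position, orientation): joint-space move of the TCP to a pose.
- env.move_straight(position, rotation=None, rate=0.15, force_limit=None): straight line of the TCP; rotation=None keeps the orientation; rate is the mean speed in m/s. With force_limit (N) it stops when the force on the tool has changed by that much, and returns True; else False.
- env.set_joints(angles): joint-space move.
- env.gripper_to(opening, grasp_force=None): opening from 0.0 (shut) to 1.0 (fully open); grasp_force is the grip in N (None keeps the last); returns when the fingers have stopped.
- env.dwell(seconds).
- env.inverse_kinematics(position, orientation): joint angles nearest the present ones, or None.
- env.read_state(): the state.
- env.grab_frame(name): name is "side" or "top" or "wrist"; returns a dict with "image" (400x640x3 uint8, blue, green, red), "fx", "fy", "cx", "cy" (pixels), "position" and "orientation" of the camera in the world. Camera axes: x right, y up, looking along -z (the intrinsics and any distortion apply to the point x, -y, -z); pixel columns grow to the right and rows downward; lengths in m; the calibration is good to about 2 mm. A picture is of the moment at which its call begins. There is no depth.
A pose or a line that the arm cannot do raises env.Unreachable and nothing moves.
- env.close_job(): hands the job in; it is judged then, once.
Trained networks look in a picture, given as the dict that the camera call returned (one of the last four; its "shot" number tells which), for a name from the list of things; names that differ only in an ending like _2 or _b are one class to them, and where a whole thing is asked for, a point or a joint stands for the part that bears it (a point fixed in the world has none). Each returns a list of dicts, best first, with "score" (0 to 1); they miss things now and then, are a little off and sometimes report something else, mostly with a low value. They report only what shows in the picture. A call takes as long as a camera call.
- env.search_frame(picture, thing): "xyz" ([x, y, z] in m, in world coordinates, good to about 4 mm: the middle of the surface that is visible of it).
- env.trace(picture, thing): "mask" (400x640 bool, what is visible of it).
The state is a dict: "clock": time; "joint_positions": joint angles; "qvel": joint speeds; "joint_torque": joint torques, N m; "position": TCP position; "tool_rot": TCP orientation; "force": force on the tool from outside, world axes, zero at the start; "wrist_torque": the same for the moment, N m; "opening": opening from 0.0 (shut) to 1.0 (fully open); "finger_force": force on a finger pad.
Only numpy, scipy, OpenCV 4.12 (cv2) and the standard library are available. Lean on these libraries where they do the work, as an engineer would, in place of code of your own. Each camera call takes 0.05 s, during which the arm holds its last target. There are 200 camera calls.

TASK

On the blue card reader, slide the grey read head along its rails by the black tab until the cream test card (not the black reference tile) is centred in the head's window. Then press the green button on the head fully down and let it come up again, leaving the head in place over the card. Leave the cup, the timer and the marker pen alone.

Things in the scene. Friction and masses are not known exactly. Their poses are not given: they have to be found in the camera images.
- reader: Card reader, fixed: blue bed 190 x 340 mm, its top at 20 mm height, two rails along its long side (tops 12 mm above the bed, 75 mm either side of the middle), grey end caps 45 mm high. Origin: middle of the underside; y along the rails, x across them (away from the robot), z up. Two white-outlined bays, centred at y = +88 and -88 mm, hold the card and the tile. Place and yaw (+-0.25 rad) vary.
- read_head (a joint): Slide of the grey read head along the rails, m: 0 mid bed, grows along the reader's +y, stops at -0.125 and 0.125; starts near 0. Stays where it is left; takes about 2.5 N plus 12 N per m/s to move. The head is a bridge 70 mm wide along the rails, 180 mm across, its top at 54 mm height; it passes clear over what lies on the bed.
- window (a point): Middle of the read head's open window, level with the head's top (54 mm above the worktop); the window is 36 mm along the rails and 84 mm across, with a red index mark at the middle of each short side. Axes as the reader's: x across the rails, y along them, z up.
- tab_top (a point): Top middle of the black upright push tab on the head, at 92 mm height, 66 mm from the window's middle towards the reader's +x. The tab is 14 mm thick along the rails, 34 mm across, and stands 38 mm above the head (lowest 5 mm: a foot 22 mm thick). Push it from either side or pinch it. Axes as the reader's.
- button_top (a point): Top middle of the green round button (28 mm diameter) on the head, 66 mm from the window's middle towards the reader's -x, 66.5 mm above the worktop when up. Pressed straight down. Axes as the reader's.
- read_button (a joint): Travel of the green button, m: 0 up, 0.006 fully down; sprung, from 2 N to begin to about 5 N fully down; comes up by itself.
- test_card: Cream plastic test card with a slot and a well, 68 x 21 x 5 mm, held fast in one of the two bays, lying across the bed (long side across the rails); its middle is 76 to 100 mm from the bed's middle along the rails. Origin: middle of its underside, on the bed; its own y is its long axis, z up.
- reference_tile: Black reference tile with blue and grey patches, 68 x 24 x 5 mm, held fast in the other bay in the same way. Not to be read. Origin at the middle of its underside; its own x is its long axis.
- sample_cup: Clear sample cup, loose, 50 mm diameter, 87 mm high, upright left of the reader. Origin at the middle of its underside. A bystander.
- timer: White timer, loose, 58 x 66 x 18 mm, flat on the worktop left of the reader near the front edge. Origin at the middle of its underside. A bystander.
- marker_pen: Black and white marker pen, loose, 135 mm long, 17 mm thick, lying right of the reader near the front edge. Origin at the middle of its underside. A bystander.

How it is judged:
By the outcome, as a careful person would: the job done as asked, in the order asked, and still so for the second after the job is handed in, with the robot touching nothing.
It also fails if it takes over 45 s, if anything falls off the work surface, if the arm or the gripper's body presses on something with over 40 N, if the wrist force passes 120 N, or if a joint passes its speed limit or range.

## Working session

There is one attempt and no reset: what is moved stays moved. The work goes in short steps, each a Python script; the robot and the scene stay as the last script left them, time stands still between calls to the robot, and variables do not carry over. Pictures are saved under pics/ and viewed, at most 10 in all, crops included, and the job is handed in when it is done.

```bash
mkdir -p pics; ls; python3 - <<'E'
from workcell import env
import cv2,numpy as np
f=env.grab_frame("top"); g=env.grab_frame("side")
cv2.imwrite("pics/top.png",f["image"]);cv2.imwrite("pics/side.png",g["image"])
print({k:v for k,v in f.items() if k!="image"})
for n in ["reader","test_card","reference_tile","window","tab_top","button_top","read_head","sample_cup","timer","marker_pen"]:
    print(n,[(np.round(d["xyz"],4),round(d["score"],2)) for d in env.search_frame(f,n)[:2]],[(np.round(d["xyz"],4),round(d["score"],2)) for d in env.search_frame(g,n)[:1]])
print(env.read_state())
E
```

```text
pics
workcell.py
{'fx': 508.83726271384427, 'fy': 508.83726271384427, 'cx': 321.0613344863834, 'cy': 196.4700608871814, 'position': array([-0.33260631,  0.17858026,  1.22698176]), 'orientation': array([  37.46090426,    0.16158209, -101.78031853]), 'shot': 1}
reader [(array([ 0.5431, -0.0072,  0.0175]), 0.61)] [(array([ 0.538 , -0.0738,  0.0208]), 0.81)]
test_card [(array([0.5536, 0.0585, 0.0222]), 0.61)] []
reference_tile [(array([ 0.5294, -0.1321,  0.0276]), 0.43)] [(array([ 0.527 , -0.1321,  0.027 ]), 0.59)]
window [(array([ 0.53  , -0.0327,  0.0536]), 0.88)] [(array([ 0.5543, -0.0527,  0.0513]), 0.93)]
tab_top [(array([ 0.5285, -0.029 ,  0.0533]), 0.76)] []
button_top [] []
read_head [(array([ 0.5312, -0.0334,  0.0556]), 0.56), (array([0.552 , 0.057 , 0.0256]), 0.32)] [(array([ 0.5552, -0.0519,  0.0543]), 0.72)]
sample_cup [(array([0.5797, 0.3897, 0.0546]), 0.85)] [(array([0.593 , 0.3743, 0.0459]), 0.73)]
timer [(array([0.4019, 0.3739, 0.0168]), 0.77), (array([0.5789, 0.3895, 0.0578]), 0.44)] [(array([0.4049, 0.3456, 0.0138]), 0.57)]
marker_pen [(array([ 0.4199, -0.3969,  0.0153]), 0.6)] [(array([ 0.4218, -0.4169,  0.0096]), 0.72)]
{'clock': 1.1, 'joint_positions': array([-6.12713763e+01,  2.20410868e+01,  4.52669750e-01, -1.44220267e-03,
       -6.84139777e+01, -1.48174437e+01]), 'qvel': array([-0.06412778,  0.00469742, -0.09682833, -0.00998239, -0.0640789 ,
       -0.04174171]), 'joint_torque': array([-1.27750272e-04, -3.90480208e+01,  1.87621450e+01,  4.22438353e+00,
        1.54304621e-02, -3.40970303e-05]), 'position': array([ 0.1502865 , -0.60662212,  0.22255289]), 'tool_rot': array([ 1.79997342e+02,  6.84007626e-04, -1.66089351e+02]), 'force': array([-0.39700325,  0.31330441,  0.27730628]), 'wrist_torque': array([-0.00069831, -0.02434306, -0.00853548]), 'finger_force': 0.0, 'opening': 0.9977111705690593}
```

View images.

View pics/top.png

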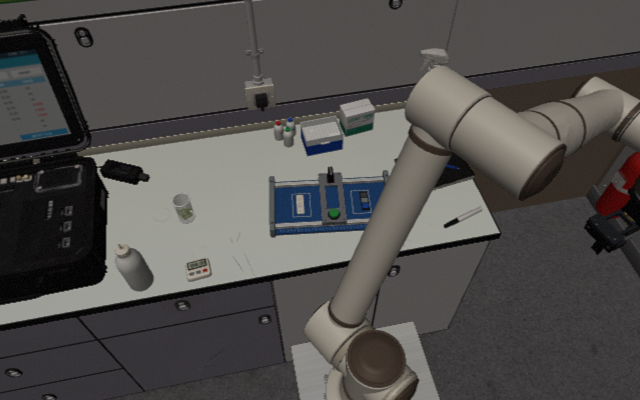

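View pics/side.png

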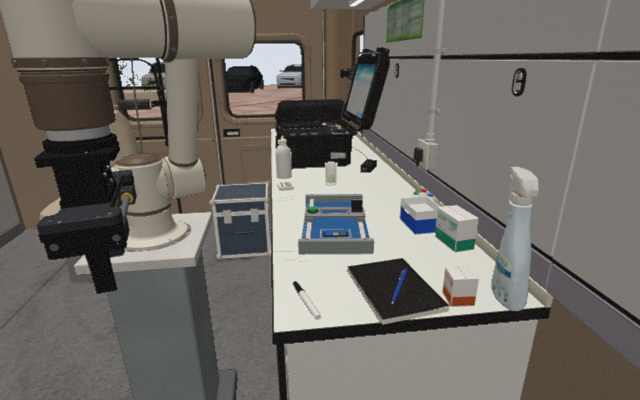

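```bash
python3 - <<'E'
from workcell import env
import cv2,numpy as np
for yaw in (173,-7):
    q=env.inverse_kinematics([0.50,0.02,0.33],[180,0,yaw]); print(yaw,q)
q=[env.inverse_kinematics([0.50,0.02,0.33],[180,0,y]) for y in (173,-7)]
j=env.read_state()["joint_positions"]
b=min(q,key=lambda a:abs(np.array(a)-j).max() if a is not None else 1e9)
env.set_joints(b)
f=env.grab_frame("wrist"); cv2.imwrite("pics/w1.png",f["image"])
print({k:v for k,v in f.items() if k!="image"}, env.read_state()["clock"],env.read_state()["tool_rot"])
for n in ["test_card","reference_tile","window","tab_top","button_top"]:
    print(n,[(np.round(d["xyz"],4),round(d["score"],2)) for d in env.search_frame(f,n)[:2]])
E
```

```text
173 [ 2.09139053e+01  6.21938620e+00 -5.50524072e+00 -2.54444375e-14
 -7.82753731e+01 -1.17913905e+02]
-7 [ 2.09139053e+01  6.21938620e+00 -5.50524072e+00  2.54444375e-14
 -7.82753731e+01  6.20860947e+01]
{'fx': 298.10237524395404, 'fy': 298.10237524395404, 'cx': 319.07460241611653, 'cy': 198.31758557229043, 'position': array([0.57738136, 0.00959285, 0.49289739]), 'orientation': array([-1.62869928e+01, -5.87382101e-02, -9.70257565e+01]), 'shot': 3} 3.7167 [ 1.79988775e+02  1.81417030e-02 -7.07302327e+00]
test_card [(array([0.5575, 0.0566, 0.0229]), 0.57)]
reference_tile [(array([ 0.5303, -0.1295,  0.028 ]), 0.97)]
window [(array([ 0.5571, -0.0316,  0.0541]), 0.8), (array([ 0.4759, -0.028 ,  0.0632]), 0.52)]
tab_top [(array([ 0.5553, -0.0349,  0.0515]), 0.8)]
button_top [(array([ 0.4799, -0.0261,  0.0691]), 0.72)]
```

View pics/w1.png

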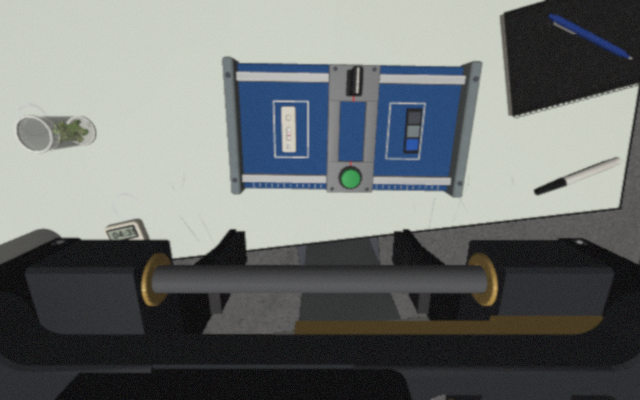

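```bash
cat > h.py <<'E'
from workcell import env
import cv2,numpy as np
from scipy.spatial.transform import Rotation as R
def ray(f,u,v,z):
    u,v=np.asarray(u,float),np.asarray(v,float)
    d=np.stack([(u-f["cx"])/f["fx"],-(v-f["cy"])/f["fy"],-np.ones_like(u)],-1)
    d=d@R.from_euler("xyz",f["orientation"],degrees=True).as_matrix().T
    p=f["position"]; return p+d*((z-p[2])/d[...,2])[...,None]
def blobs(m,amin=3):
    n,l,s,c=cv2.connectedComponentsWithStats(m.astype(np.uint8)); return [(c[i],s[i]) for i in range(1,n) if s[i][4]>=amin]
def analyse(f):
    I=f["image"].astype(int);b,g,r=I[...,0],I[...,1],I[...,2]
    roi=np.zeros(b.shape,bool);roi[55:205,215:490]=1
    red=roi&(r>g+50)&(r>b+50); green=roi&(g>r+50)&(g>b+40)
    for n,m,z,a in (("red",red,.054,1),("green",green,.0665,30)):
        for c,s in blobs(m,a): print(n,c.round(1),s,ray(f,*c,z)[:2].round(4))
    for n,z in (("test_card",.025),("reference_tile",.025)):
        t=env.trace(f,n)
        if t:
            m=t[0]["mask"];v,u=np.nonzero(m);(c,wh,a)=cv2.minAreaRect(np.c_[u,v].astype(np.float32))
            print(n,t[0]["score"],m.sum(),np.round(c,1),np.round(wh,1),a,ray(f,u.mean(),v.mean(),z)[:2].round(4),ray(f,*c,z)[:2].round(4))
E
python3 - <<'E'
from h import *
f=env.grab_frame("wrist"); analyse(f)
I=f["image"]
cv2.imwrite("pics/c1.png",cv2.resize(I[50:205,215:490],None,fx=2.9,fy=2.9,interpolation=cv2.INTER_CUBIC))
# rails: white in blue bed
for v0,v1 in((66,86),(172,192)):
  for u0,u1 in((245,322),(383,455)):
    s=I[v0:v1,u0:u1].astype(int); m=(s.min(2)>150); v,u=np.nonzero(m); 
    if len(u)>20:
        P=ray(f,u+u0,v+v0,.032); print("rail",u0,v0,len(u),P.mean(0).round(4),np.degrees(np.arctan2(*np.polyfit(P[:,1],P[:,0],1)[:1],1)))
E
```

```text
red [353.5  98.5] [353  97   2   4   8] [ 0.5885 -0.0403]
red [350.5 163. ] [350 162   2   3   6] [ 0.4986 -0.0278]
green [350.5 178.4] [342 170  18  18 266] [ 0.4783 -0.0246]
test_card 0.7 617 [288.9 129. ] [44.4 13.7] 87.79740142822266 [0.5573 0.0584] [0.5571 0.0585]
reference_tile 0.64 742 [413.  130.5] [16.9 45.7] 2.38594388961792 [ 0.5317 -0.1301] [ 0.5317 -0.1301]
rail 245 66 632 [0.6311 0.0552 0.032 ] 7.779342880184291
rail 383 66 576 [ 0.6043 -0.1383  0.032 ] 8.041295400609114
rail 245 172 736 [0.4776 0.0802 0.032 ] 6.698861474275461
rail 383 172 502 [ 0.4522 -0.1295  0.032 ] 6.839801122328565
```

View pics/c1.png

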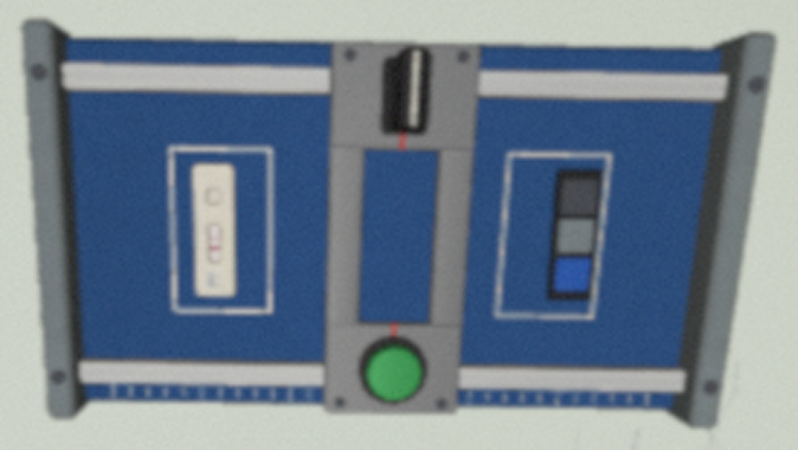

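```bash
python3 - <<'E'
from h import *
a=np.radians(7.5);Y=np.array([np.sin(a),np.cos(a),0]);X=np.array([np.cos(a),-np.sin(a),0])
tab=np.array([.5436,-.0341,0])+.066*X; o=[180,0,-7.5]
env.gripper_to(0.5)
env.goto(tab+[0,0,.15],o)
print(env.move_straight(tab+[0,0,.064],rate=.1,force_limit=8), env.read_state()["position"])
env.gripper_to(0.0,grasp_force=12)
s=env.read_state();print(s["opening"],s["finger_force"],s["force"])
if .05<s["opening"]<.3:
    print(env.move_straight(tab+.0936*Y+[0,0,.064],rate=.06,force_limit=25)); s=env.read_state()
    print(s["position"],s["force"],s["opening"])
    env.gripper_to(0.5); env.move_straight(tab+.0936*Y+[0,0,.15],rate=.15)
    env.goto([.50,.05,.33],o)
    f=env.grab_frame("wrist"); analyse(f)
    cv2.imwrite("pics/c2.png",cv2.resize(f["image"][50:205,215:490],None,fx=2.9,fy=2.9,interpolation=cv2.INTER_CUBIC))
print(env.read_state()["clock"])
E
```

```text
False [ 0.60966229 -0.04261394  0.06481306]
0.15969859801230274 11.994837953243405 [0.3246106  0.22168766 0.97785044]
False
[0.62213084 0.05092099 0.06414285] [ 4.64079546 -0.20907409 -0.09181817] 0.1635171847150405
red [306.5  93.5] [306  92   2   4   8] [0.6018 0.0533]
red [306.8 159.4] [306 158   2   4   5] [0.5111 0.0659]
green [306.7 174.6] [298 166  19  18 266] [0.4911 0.0684]
test_card 0.86 619 [307.9 125.5] [45.3 13.5] 88.31531524658203 [0.5578 0.0585] [0.5576 0.0586]
reference_tile 0.95 768 [433.3 126.6] [16.9 46.5] 4.39870548248291 [ 0.5311 -0.1304] [ 0.5313 -0.1304]
11.875
```

View pics/c2.png

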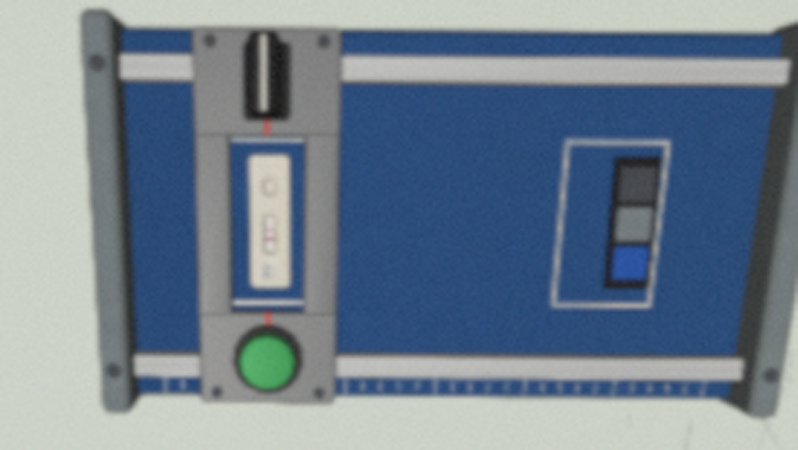

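```bash
python3 - <<'E'
from h import *
o=[180,0,-7.5];b=np.array([.4911,.0683,0])
env.gripper_to(0.0)
env.goto(b+[0,0,.10],o)
env.move_straight(b+[0,0,.072],rate=.08)
print(env.read_state()["position"],env.read_state()["force"])
print(env.move_straight(b+[0,0,.056],rate=.015,force_limit=12))
env.dwell(.3);s=env.read_state();print(s["position"],s["force"])
env.move_straight(b+[0,0,.12],rate=.08)
env.goto([.50,.05,.33],o)
f=env.grab_frame("wrist"); analyse(f)
cv2.imwrite("pics/c3.png",cv2.resize(f["image"],None,fx=1.25,fy=1.25))
print(env.read_state()["clock"])
E
```

```text
[0.49166254 0.0684381  0.07253512] [-0.48179072  0.32208444  0.78685831]
True
[0.49128985 0.06839602 0.06090927] [-1.62801329  0.6386882   5.52654807]
red [306.6  92.8] [306  91   2   5   9] [0.6019 0.0531]
red [307. 159.] [307 158   1   3   3] [0.5109 0.0655]
green [306.5 174.1] [298 165  18  19 267] [0.491  0.0685]
test_card 0.67 618 [307.5 125.5] [45. 13.] 90.0 [0.5575 0.0587] [0.5569 0.0592]
reference_tile 0.94 796 [432.9 125.5] [17.9 47.9] 4.085616588592529 [ 0.5326 -0.1297] [ 0.5321 -0.1298]
17.2333
```

View pics/c3.png

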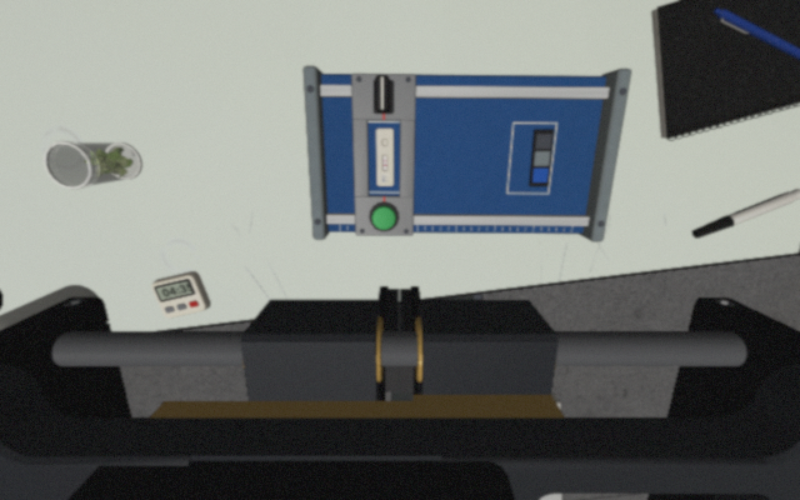

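```bash
python3 -c "
from workcell import env
print(env.close_job())"
```

```text
the job is handed in; nothing more can be done
None
```

The read head is over the cream test card, centred to within about 1 mm by the wrist camera. I pressed the green button to its stop once and released it, left the cup, timer and pen alone, and handed the job in at about 17 s.

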